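# Zero the dust-extraction damper and open it to the marker

### The job

Set the damper of the dust-extraction inlet: with the fingertips push its upright lever fully shut, against the stop at the robot's left end of the scale, then push it back the other way until the pointer stands in the middle of the brass marker's notch. Only push the lever: do not pinch it, leave the marker where it is and do not disturb the things lying around; finish with the hand clear.

Things in the scene. Friction and masses are not known exactly. Their poses are not given: they have to be found in the camera images.
- inlet: The dust-extraction inlet, fixed on the work surface on a rubber gasket: grey flange 220 mm across, top 13 mm above the table, with an aluminium drum 108 mm across. A pipe with black ribs (30 to 35 mm thick, top at 49 mm) leaves the drum away from the robot, to 125 mm from the axis. Origin on the axis 5 mm above the table; x along the pipe (away from the robot within 0.35 rad), y to the robot's left, z up.
- axis (a point): Upright turning axis of the damper ring, 53 mm above the table, at the height of the top face of the dark steel ring (110 mm across) with shutter vanes inside. Same axes as inlet. Two low stop pins (8 mm thick, tops 51 mm above the table) stand 64 mm from the axis, one just beyond each end of the lever's travel.
- damper (a joint): Angle of ring and lever, rad: 0 = fully shut at one stop, 1.571 = fully open; grows counter-clockwise from above. In inlet's frame the lever points from the axis along heading 2.356 + value (from x towards y): on the robot's side, near left at 0, near right at 1.571. Plain friction, about 2.3 N at the lever; it stays where left.
- lever (a point): Middle of the upright lever post to be pushed, 66 mm from the axis, 73 mm above the table. Steel with a dark rubber cheek on either side: 16 mm wide along the arc, 16 mm radially; cheeks 55 to 89 mm above the table, post top at 93 mm. Below it a steel arm (10 mm wide, top 53 mm above the table) joins it to the ring. x points from the post to the axis, z up.
- cheek_closing: Rubber cheek (4.5 x 16 x 34 mm) on the lever post's side towards larger joint values: push on it to shut the damper. Origin at the middle of its underside, 55 mm above the table. It gives under 1 mm when pressed.
- cheek_opening: The same cheek on the post's other side: push on it to open the damper. Fingers pressing both cheeks at once count as pinching. Origin at the middle of its underside, 55 mm above the table.
- pointer_tip (a point): Tip of the thin steel pointer (3.6 mm thick) that runs outwards and down from the lever post, 90 mm from the axis, 29 mm above the table, in line with the post.
- marker (a joint): Angle of the brass marker on the flange's rim, rad, on the same scale as damper: the pointer stands in the middle of the notch when both values are equal. It is held by friction; do not move it.
- notch (a point): Middle of the notch (10 mm wide, between two small horns, tops 26 mm above the table) of the brass marker on the flange's rim, 95 mm from the axis, 25 mm above the table. The marker is 28 mm wide along the arc and lies 92 to 112 mm from the axis; the top of its thumb screw is 30 mm above the table. x points to the axis, z up.
- spool: Bystander: spool of brown thread, about 59 x 54 x 48 mm, standing on a 5 mm hardboard sheet, left of the inlet; origin at its underside. Between it and the robot stands the room's fixed wooden stitching clamp, 412 mm tall, within x = 0.26 to 0.53 m and y = -0.12 to 0.16 m of the robot's base frame: keep the arm clear of it.
- wax: Bystander: yellow block of beeswax, 34 x 52 x 19 mm, on the 5 mm sheet behind the inlet on the left; origin at its underside.
- tape: Bystander: roll of black tape lying flat, 59 mm across, 19 mm high, on the 5 mm sheet behind the inlet on the right; origin at its underside.

How it is judged:
On the way:
1. the damper is pushed fully shut (value of joint damper below 0.05 rad), for 0.2 s.
At the end, for the whole second after the job is handed in: After having been fully shut (within 0.05 rad of the stop), the damper rests with its pointer tip within 4 mm (along the arc) of the middle of the marker's notch; the marker has moved less than 4 mm and the three bystanders less than 15 mm (y of pointer_tip in the frame of notch between -0.004 and 0.004 m and velocity of joint damper between -0.02 and 0.02 rad/s and distance of notch from where it was at the start of the episode below 0.004 m and distance of each of spool, wax, tape from where it was at the start of the episode below 0.015 m); the robot touches nothing.
It fails at once if the lever is pinched: both cheeks pressed by the fingers at once (contact force between the fingers and cheek_closing above 0.5 N and contact force between the fingers and cheek_opening above 0.5 N).
It fails at once if the marker is shifted (distance of notch from where it was at the start of the episode above 0.004 m).
It fails at once if a bystander is moved or lifted (distance of any of spool, wax, tape from where it was at the start of the episode above 0.015 m).
It also fails if it takes over 67 s, if anything falls off the work surface, if the arm or the gripper's body presses on something with over 40 N, if the wrist force passes 120 N, or if a joint passes its speed limit or range.

### The arm

A 6-joint arm with a two-finger parallel gripper is mounted at the origin on a cart in front of the work surface, level with it; the furniture and walls round the work are solid. World frame = base frame: x ahead of the robot, y to its left, z up, the work surface at z = 0. Lengths are in m, angles in rad, forces in N, time in s.
With the tool pointing down it reaches from about 0.375 to 0.975 m from the base axis. Payload 3.8 kg.
Tool frame: the origin (TCP) lies at the very end of the fingers, on their centre line; the grasp point (between the pads) lies bot.grip_point_offset behind it (bot.grip_point_offset is the distance from the TCP to the grasp point, in m); z points along the fingers, y is the line along which they close (so a half turn about z gives the same grasp; the last joint's range is limited). The gripper opens to 85 mm and grips with 20 to 120 N. Pads are 22 mm wide; open, the fingers measure 114 mm over their backs; the gripper's body (76 mm by 85 mm) begins 54 mm behind the grasp point. The pads swing forward as they close: fully open they stand 13 mm farther back than shut.
Start: joints at [-1.15, 0.264, 1.604, -0, 1.274, -0.037], TCP at [0.298, -0.605, 0.193] pointing down, gripper open.
Joint ranges: [-2.63, 2.63], [-0.94, 2.18], [0.31, 2.57], [-1.31, 4.45], [0, 2.66], [-2.55, 2.55]. Speed limits (rad/s): [2.57, 2.57, 3.14, 3.14, 3.14, 3.14].

### API

Orientations are given as a rotation vector (axis times angle).
In Python, from workcell import bot, vision gives the robot as it stands.
- The arm moves only by the tool play_rows, never from a script. Its argument "rows" is a list of rows, each an object of numbers: "dx", "dy", "dz": the shift along the tool's x, y, z as a fraction of full scale; "roll": the turn about the tool's z as a fraction of full scale; "fingers": the closure, from 0 (fully open) to 1 (shut). In form: [{"dx": .., "dy": .., "dz": .., "roll": .., "fingers": ..}, ...]. A call has 1 to 20 rows; each row shifts and turns the commanded pose from where the row before left it, along the tool's axes as they then stand; what a row does not reach is not made up. Full scale, the value 1, is 0.04 m for a shift and 4 degrees for a turn. A row lasts 1/12 s, in which the tool goes at most 41.7 mm and 7.16 degrees, less where a joint would pass 70% of its speed; a pose out of reach is approached as far as the arm can. A call with a number of a shift or a turn outside -1 to 1 is refused whole. A call with a gripper value outside its range is refused whole. The fingers move at their own pace and stop on an object; "grip_force" is the grip in N (left out, the last holds). Time passes only in rows, so rows that do not move let the fingers close. It gives the time, the measured TCP pose, the force and the opening at its end, in the units of the state.
- bot.read_state(): the state, without advancing time (a new reading comes with each control period).
- vision.read_camera(name): name is "side" or "top" or "wrist"; returns a dict with "pixels" (420x560x3 uint8, red, green, blue), "depth" (420x560 float32, m along the optical axis (not along the pixel's ray), 0 where there is no reading), "fx", "fy", "cx", "cy" (pixels), "R" (3x3) and "t" (3): a world point X has camera coordinates R X + t. Camera axes: x right, y down, z forward; pixel columns grow to the right and rows downward; lengths in m; the calibration is good to about 2 mm. A picture is of the moment at which its call begins.
- bot.finish_job(): hands the job in, once; it reports no verdict.
The state is a dict: "time": time; "q": joint angles; "joint_vel": joint speeds; "joint_torque": joint torques, N m; "tool_pos": TCP position; "tcp_rot": TCP orientation; "wrist_force": force on the tool from outside, world axes, zero at the start; "torque": the same for the moment, N m; "width": opening from 0.0 (shut) to 1.0 (fully open).
Only numpy, scipy, OpenCV 4.12 (cv2) and the standard library are available. Lean on these libraries where they do the work, as an engineer would, in place of code of your own. Each camera call takes 0.05 s, during which the arm holds its last target. There are 200 camera calls.

## Working session

There is one attempt and no reset: what is moved stays moved. The work goes in short steps, Python scripts to look and compute and a tool call to move; the robot and the scene stay as the last step left them, time stands still between calls to the robot, and variables do not carry over. Pictures are saved under pics/ and viewed, on a budget of 10 in all, crops included, one or two more only if the job needs it, and the job is handed in when it is done.

Besides the shell and the picture viewer there is one more tool, called by a JSON object that holds its "method" and its "body". play_rows: Moves the arm, as the interface text tells. Its arguments: {"type":"object","properties":{"rows":{"type":"array","items":{"type":"object","properties":{"dx":{"type":"number","minimum":-1,"maximum":1},"dy":{"type":"number","minimum":-1,"maximum":1},"dz":{"type":"number","minimum":-1,"maximum":1},"roll":{"type":"number","minimum":-1,"maximum":1},"fingers":{"type":"number"}}}},"grip_force":{"type":"number"}},"required":["rows"]}

```bash
mkdir -p pics; ls
cat > h.py <<'E'
import numpy as np, cv2
from workcell import bot, vision
from scipy.spatial.transform import Rotation as Ro
def save(c,n): cv2.imwrite('pics/'+n,cv2.cvtColor(c['pixels'],cv2.COLOR_RGB2BGR))
def ray(c,u,v,z):
    R=np.array(c['R']);t=np.array(c['t']);o=-R.T@t
    d=R.T@np.array([(u-c['cx'])/c['fx'],(v-c['cy'])/c['fy'],1]); return o+d*(z-o[2])/d[2]
def proj(c,X):
    p=np.array(c['R'])@X+np.array(c['t']); return p[0]/p[2]*c['fx']+c['cx'],p[1]/p[2]*c['fy']+c['cy']
E
python3 - <<'E'
from h import *
import pickle
s=bot.read_state();print(s['time'],s['tool_pos'],s['tcp_rot'],s['width'],bot.grip_point_offset)
print(Ro.from_rotvec(s['tcp_rot']).as_matrix().round(3))
ims=[]
for n in('top','side'):
    c=vision.read_camera(n);pickle.dump(c,open(n+'.pkl','wb'));save(c,n+'0.png');print(n,c['fx'],c['R'],c['t'])
E
```

```text
pics
0.0 [ 0.29799184 -0.60475136  0.19184387] [-3.05748944e+00 -7.12384401e-01  6.91497350e-04] 0.9995459932784565 0.0187
[[ 0.897  0.442 -0.001]
 [ 0.442 -0.897  0.002]
 [ 0.    -0.002 -1.   ]]
top 483.06433489340344 [[ 0.00161741 -0.99992217  0.01237078]
 [-0.98841805 -0.00347579 -0.15171581]
 [ 0.151747   -0.01198212 -0.98834674]] [-0.25907916  0.64386612  0.97472314]
side 499.70111425131574 [[-0.97962294 -0.20058361  0.01025216]
 [-0.13142705  0.60160027 -0.7879112 ]
 [ 0.15187437 -0.77320329 -0.61570353]] [0.57207578 0.3067147  0.81044065]
```

View pics/top0.png

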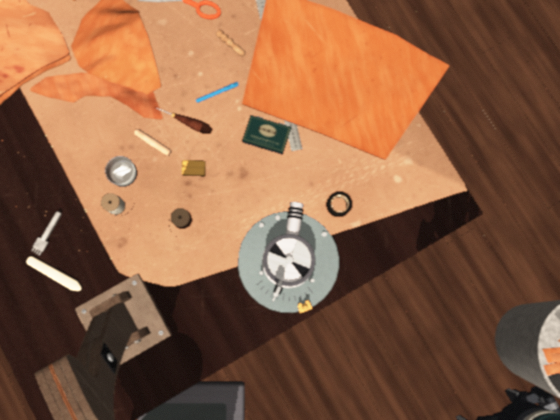

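View pics/side0.png

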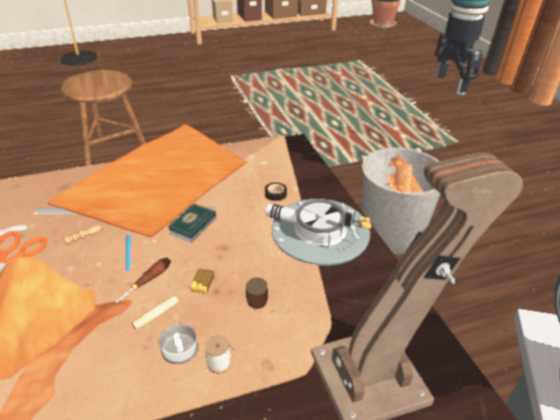

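The top view shows the inlet at about (289,261), its pipe pointing up to (296,208), the lever at about (280,290) and the brass marker at (305,306). In the side view, the clamp is at the lower right and the bystanders are clear of the inlet's near side.

Run:
```python
from h import *
import pickle
c=pickle.load(open('top.pkl','rb'))
for n,u,v,z in [('flange',288.5,262,.013),('ringtop',289,257,.053),('pipe',296,208,.049),('marker',305,306,.022),('levertop',281,284,.093),('ptr',276,297,.029),('spool',181,218,.05)]: print(n,ray(c,u,v,z).round(3))
hsv=cv2.cvtColor(c['pixels'],cv2.COLOR_RGB2HSV)
m=cv2.inRange(hsv,(70,15,60),(110,120,200));m[:200]=0;m[320:]=0;m[:,:225]=0;m[:,350:]=0
k=max(cv2.findContours(m,0,1)[0],key=cv2.contourArea)
e=cv2.fitEllipse(cv2.convexHull(k));print(e,ray(c,*e[0],.013))
cr=cv2.resize(c['pixels'][195:325,225:355],None,fx=5,fy=5,interpolation=cv2.INTER_CUBIC)[:600]
s=pickle.load(open('side.pkl','rb'))
cv2.imwrite('pics/crop.png',cr[:,:,::-1][:600])
```

```text
flange [ 0.546 -0.3    0.013]
ringtop [ 0.555 -0.299  0.053]
pipe [ 0.659 -0.315  0.049]
marker [ 0.453 -0.334  0.022]
levertop [ 0.498 -0.281  0.093]
ptr [ 0.472 -0.272  0.029]
spool [ 0.637 -0.071  0.05 ]Traceback (most recent call last):
  File "<stdin>", line 7, in <module>
ValueError: max() iterable argument is empty
```

Run:
```python
from h import *
import pickle
for n in('top','side'):
    c=pickle.load(open(n+'.pkl','rb'));d=c['depth']
    v,u=np.mgrid[:420,:560];P=np.stack([(u-c['cx'])/c['fx']*d,(v-c['cy'])/c['fy']*d,d],-1)
    W=(P-np.array(c['t']))@np.array(c['R'])
    W=W[(d>0)&(W[...,2]>.02)&(W[...,0]>.2)&(W[...,0]<.6)&(W[...,1]>-.16)&(W[...,1]<.2)]
    print(n)
    for a in np.arange(.02,.45,.06):
        q=W[(W[:,2]>a)&(W[:,2]<=a+.06)]
        if len(q)>5: print(round(a,2),len(q),np.percentile(q,2,axis=0).round(3),np.percentile(q,98,axis=0).round(3))
c=pickle.load(open('top.pkl','rb'))
cr=cv2.resize(c['pixels'][198:318,225:355],None,fx=5,fy=5,interpolation=cv2.INTER_CUBIC)
cv2.imwrite('pics/crop.png',cr[:,:,::-1])
```

```text
top
0.02 1587 [ 0.36 -0.03  0.02] [0.5   0.133 0.075]
0.08 488 [0.395 0.011 0.082] [0.455 0.079 0.139]
0.14 608 [0.38  0.002 0.141] [0.44  0.073 0.198]
0.2 638 [ 0.362 -0.008  0.201] [0.417 0.061 0.259]
0.26 916 [ 0.34  -0.021  0.261] [0.397 0.043 0.318]
0.32 830 [ 0.314 -0.036  0.322] [0.386 0.006 0.379]
0.38 2866 [ 0.323 -0.028  0.383] [0.396 0.047 0.409]
side
0.02 3100 [0.343 0.03  0.02 ] [0.494 0.13  0.078]
0.08 1650 [0.372 0.04  0.082] [0.453 0.087 0.139]
0.14 1914 [0.356 0.028 0.141] [0.437 0.078 0.199]
0.2 1861 [0.34  0.022 0.201] [0.415 0.065 0.259]
0.26 2634 [0.317 0.005 0.262] [0.393 0.06  0.319]
0.32 2167 [ 0.283 -0.001  0.321] [0.367 0.047 0.379]
0.38 3091 [ 0.291 -0.016  0.381] [0.396 0.054 0.408]
```

View pics/crop.png

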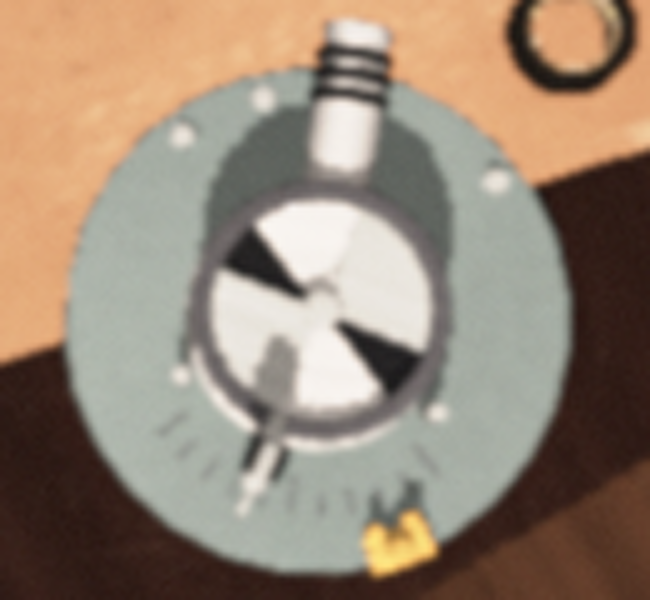

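The crop gives the flange centre at top pixel (289,262), the pointer tip at (273.6,300.4) and the marker's notch at about (304.6,303). The lever sits at roughly 0.6 rad and the marker at roughly 1.25 rad. The clamp cloud stays at y > -0.05 m, clear of the work. Next I approach and look with the wrist camera.

{"method": "play_rows", "body": {"rows": [{"dx":0.47,"dy":-0.24,"fingers":1},{"dx":0.47,"dy":-0.24,"fingers":1},{"dx":0.47,"dy":-0.24,"fingers":1},{"dx":0.47,"dy":-0.24,"fingers":1},{"dx":0.47,"dy":-0.24,"fingers":1},{"dx":0.47,"dy":-0.24,"fingers":1},{"dx":0.47,"dy":-0.24,"fingers":1},{"dx":0.47,"dy":-0.24,"fingers":1},{"dx":0.47,"dy":-0.24,"fingers":1},{"dx":0.47,"dy":-0.24,"fingers":1},{"dx":0.47,"dy":-0.24,"fingers":1},{"dx":0.47,"dy":-0.24,"fingers":1},{"dx":0,"fingers":1},{"dx":0,"fingers":1}]}}

```text
validation failed for argument at $.ro...
```

{"method": "play_rows", "body": {"rows": [{"roll":-1,"fingers":1},{"roll":-1,"fingers":1},{"roll":-1,"fingers":1},{"roll":-1,"fingers":1},{"roll":-1,"fingers":1},{"roll":-1,"fingers":1},{"roll":-1,"fingers":1},{"roll":-1,"fingers":1},{"roll":-1,"fingers":1},{"roll":0,"fingers":1},{"roll":0,"fingers":1}]}}

```text
validation failed for argument at $.ro...
```

Run:
```python
from h import *
import pickle
s=bot.read_state();print(s['time'],s['tool_pos'],s['width'],s['q'])
print(Ro.from_rotvec(s['tcp_rot']).as_matrix().round(3))
c=vision.read_camera('wrist');pickle.dump(c,open('wrist.pkl','wb'));save(c,'w1.png');print(c['fx'],-np.array(c['R']).T@c['t'],c['R'][2])
```

```text
0.1 [ 0.29803556 -0.60482827  0.19197009] 1.0008851281780495 [-1.14990543e+00  2.64709328e-01  1.60522867e+00  2.07090390e-05
  1.27368859e+00 -3.68909680e-02]
[[ 0.897  0.442 -0.001]
 [ 0.442 -0.897  0.002]
 [ 0.    -0.002 -1.   ]]
340.7888043344203 [ 0.37050412 -0.56866755  0.37288631] [-0.28259208 -0.13631051 -0.94950575]
```

View pics/w1.png

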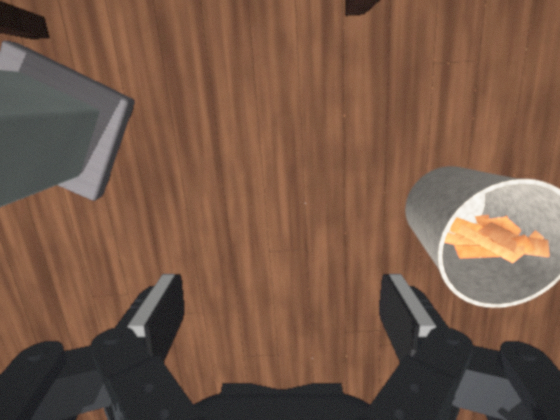

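The move call was refused, apparently because every field is required. The picture shows only floor: the wrist camera sits 81 mm along tool +x, with the fingers at the bottom of the image.

{"method": "play_rows", "body": {"rows": [{"dx":0.47,"dy":-0.24,"dz":0,"roll":0,"fingers":1},{"dx":0.47,"dy":-0.24,"dz":0,"roll":0,"fingers":1},{"dx":0.47,"dy":-0.24,"dz":0,"roll":0,"fingers":1},{"dx":0.47,"dy":-0.24,"dz":0,"roll":0,"fingers":1},{"dx":0.47,"dy":-0.24,"dz":0,"roll":0,"fingers":1},{"dx":0.47,"dy":-0.24,"dz":0,"roll":0,"fingers":1},{"dx":0.47,"dy":-0.24,"dz":0,"roll":0,"fingers":1},{"dx":0.47,"dy":-0.24,"dz":0,"roll":0,"fingers":1},{"dx":0.47,"dy":-0.24,"dz":0,"roll":0,"fingers":1},{"dx":0.47,"dy":-0.24,"dz":0,"roll":0,"fingers":1},{"dx":0.47,"dy":-0.24,"dz":0,"roll":0,"fingers":1},{"dx":0.47,"dy":-0.24,"dz":0,"roll":0,"fingers":1}]}}

```text
time: 1.15
tool_pos: [0.4501, -0.4013, 0.1928]
tcp_rot: [-3.059, -0.713, 0.001]
wrist_force: [0.1, -0.4, -0.3]
width: -0.001
```

{"method": "play_rows", "body": {"rows": [{"dx":0,"dy":0,"dz":0,"roll":-1,"fingers":1},{"dx":0,"dy":0,"dz":0,"roll":-1,"fingers":1},{"dx":0,"dy":0,"dz":0,"roll":-1,"fingers":1},{"dx":0,"dy":0,"dz":0,"roll":-1,"fingers":1},{"dx":0,"dy":0,"dz":0,"roll":-1,"fingers":1},{"dx":0,"dy":0,"dz":0,"roll":-1,"fingers":1},{"dx":0,"dy":0,"dz":0,"roll":-1,"fingers":1},{"dx":0,"dy":0,"dz":0,"roll":-1,"fingers":1},{"dx":0,"dy":0,"dz":0,"roll":-1,"fingers":1},{"dx":0,"dy":0,"dz":0,"roll":0,"fingers":1},{"dx":0,"dy":0,"dz":0,"roll":0,"fingers":1}]}}

```text
time: 2.07
tool_pos: [0.4496, -0.4023, 0.1929]
tcp_rot: [-2.691, -1.621, 0.0]
wrist_force: [0.3, 0.4, 0.9]
width: -0.003
```

Run:
```python
from h import *
import pickle
s=bot.read_state();print(s['time'],s['tool_pos'],s['width'],s['q'])
print(Ro.from_rotvec(s['tcp_rot']).as_matrix().round(3))
c=vision.read_camera('wrist');pickle.dump(c,open('wrist.pkl','wb'));save(c,'w2.png')
for X in [(.55,-.3,.053),(.45,-.334,.025),(.47,-.27,.029)]: print(proj(c,np.array(X)))
```

```text
2.0667 [ 0.44961793 -0.40228967  0.19286558] -0.003297920629224948 [-7.71179022e-01  1.30170697e-01  1.76317099e+00 -6.63528220e-06
  1.24880302e+00 -2.84573840e-01]
[[ 0.468  0.884 -0.   ]
 [ 0.884 -0.468  0.   ]
 [ 0.    -0.001 -1.   ]]
(np.float64(330.83901394524344), np.float64(26.951830369054818))
(np.float64(250.25433008947468), np.float64(119.00651688807552))
(np.float64(234.55549651389174), np.float64(45.22807931405711))
```

{"method": "play_rows", "body": {"rows": [{"dx":0.4,"dy":0.1,"dz":0,"roll":0,"fingers":1},{"dx":0.4,"dy":0.1,"dz":0,"roll":0,"fingers":1},{"dx":0.4,"dy":0.1,"dz":0,"roll":0,"fingers":1},{"dx":0.3,"dy":0,"dz":0,"roll":0,"fingers":1},{"dx":0,"dy":0,"dz":0,"roll":0,"fingers":1},{"dx":0,"dy":0,"dz":0,"roll":0,"fingers":1}]}}

```text
time: 2.62
tool_pos: [0.4883, -0.3546, 0.1931]
tcp_rot: [-2.689, -1.625, 0.001]
wrist_force: [-1.4, 0.5, -0.1]
width: -0.001
```

Run:
```python
from h import *
import pickle
c=vision.read_camera('wrist');pickle.dump(c,open('wrist.pkl','wb'));save(c,'w2.png')
for X in [(.55,-.3,.053),(.45,-.334,.025),(.47,-.27,.029)]: print(proj(c,np.array(X)))
```

```text
(np.float64(314.61345803792335), np.float64(101.91646058183449))
(np.float64(240.42716208732645), np.float64(178.17614813715213))
(np.float64(225.08793586800138), np.float64(112.94106257225461))
```

View pics/w2.png

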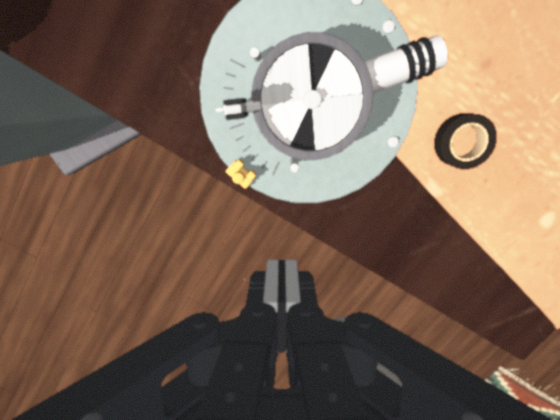

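The wrist view shows the ring centre at about (313,97), pointer tip (217,109), post (237,108), marker (241,174) and stop pins (255,52) and (294,168).

Run:
```python
from h import *
import pickle
def hd(p,a): d=p[:2]-a[:2]; return np.arctan2(d[1],d[0])%(2*np.pi),np.hypot(*d)
for n,ax,fl,pipe,tip,br in [('wrist',(313,97),None,(444,52),(217,109),(.2,)),('top',(289.6,258),(289,262),(296.5,203),(273.6,300.4),0)]:
    c=pickle.load(open(n+'.pkl','rb'))
    a=ray(c,*ax,.053);print(n,'axis',a.round(4))
    if fl: print('flange',ray(c,*fl,.013))
    hsv=cv2.cvtColor(c['pixels'],cv2.COLOR_RGB2HSV)
    m=cv2.inRange(hsv,(18,120,110),(32,255,255))
    g=proj(c,np.array([.45,-.334,.022]));w=np.zeros_like(m);cv2.circle(w,(int(g[0]),int(g[1])),25,255,-1);m&=w
    M=cv2.moments(m,True);b=(M['m10']/M['m00'],M['m01']/M['m00']);print('brass',M['m00'],b)
    p=ray(c,*pipe,.035);mk=ray(c,*b,.022);t=ray(c,*tip,.029)
    y=hd(p,a);print('yaw',y);h=hd(t,a);k=hd(mk,a);print('tip',t,h,'mk',mk,k)
    yaw=(y[0]+np.pi)%(2*np.pi)-np.pi
    print('damper',h[0]-yaw-2.356,'marker',k[0]-yaw-2.356)
c=pickle.load(open('wrist.pkl','rb'))
for q in((255,52),(294,168)): print('pin',hd(ray(c,*q,.051),ray(c,313,97,.053)))
```

```text
wrist axis [ 0.5506 -0.2956  0.053 ]
brass 225.0 (241.96444444444444, 174.1511111111111)
yaw (np.float64(6.114353623352598), np.float64(0.12558050811699742))
tip [ 0.46492017 -0.26317013  0.029     ] (np.float64(2.7800468822934996), np.float64(0.09155556150244316)) mk [ 0.45293503 -0.3314367   0.022     ] (np.float64(3.493821422774884), np.float64(0.10400715047143815))
damper 0.5928785661204867 marker 1.3066531066018712
top axis [ 0.5524 -0.3002  0.053 ]
flange [ 0.5462923  -0.30104665  0.013     ]
brass 106.0 (304.35849056603774, 306.54716981132077)
yaw (np.float64(6.146559810759529), np.float64(0.1211416189956619))
tip [ 0.46454903 -0.26729498  0.029     ] (np.float64(2.7832554028233485), np.float64(0.09385854402276374)) mk [ 0.45161877 -0.33275724  0.022     ] (np.float64(3.4538105636534384), np.float64(0.10594918331789056))
damper 0.5638808992434061 marker 1.234436060073496
pin (np.float64(2.0319441807369634), np.float64(0.06312845754131226))
pin (np.float64(3.9844561680461865), np.float64(0.06670752987565196))
```

{"method": "play_rows", "body": {"rows": [{"dx":0.23,"dy":-0.22,"dz":0,"roll":0,"fingers":1},{"dx":0.23,"dy":-0.22,"dz":0,"roll":0,"fingers":1},{"dx":0.23,"dy":-0.22,"dz":0,"roll":0,"fingers":1},{"dx":0,"dy":0,"dz":0.4,"roll":0,"fingers":1},{"dx":0,"dy":0,"dz":0.4,"roll":0,"fingers":1},{"dx":0,"dy":0,"dz":0.4,"roll":0,"fingers":1},{"dx":0,"dy":0,"dz":0.4,"roll":0,"fingers":1},{"dx":0,"dy":0,"dz":0.4,"roll":0,"fingers":1},{"dx":0,"dy":0,"dz":0.4,"roll":0,"fingers":1},{"dx":0,"dy":0,"dz":0.4,"roll":0,"fingers":1},{"dx":0,"dy":0,"dz":0.4,"roll":0,"fingers":1},{"dx":0,"dy":0,"dz":0,"roll":0,"fingers":1},{"dx":0,"dy":0,"dz":0,"roll":0,"fingers":1}]}}

```text
time: 3.75
tool_pos: [0.4765, -0.3168, 0.0644]
tcp_rot: [-2.687, -1.622, 0.002]
wrist_force: [0.4, -0.6, 0.5]
width: -0.001
```

```bash
cat >> h.py <<'E'
def to(x,y,z,hx=None):
    s=bot.read_state();R=Ro.from_rotvec(s['tcp_rot']).as_matrix();h=np.arctan2(R[1,0],R[0,0])
    print('t',s['time'],'pos',np.round(s['tool_pos'],4),'hx',round(h,3),'F',np.round(s['wrist_force'],1))
    print('units',(R.T@(np.array([x,y,z])-s['tool_pos'])/.04).round(2),'roll',None if hx is None else round(np.degrees(h-hx)/4,2))
E
python3 - <<'E'
from h import *
import pickle
to(.496,-.256,.062,.75)
c=vision.read_camera('wrist');save(c,'w3.png')
E
```

```text
t 3.75 pos [ 0.4765 -0.3168  0.0644] hx 1.086 F [ 0.4 -0.6  0.5]
units [ 1.57 -0.28  0.06] roll 4.82
```

View pics/w3.png

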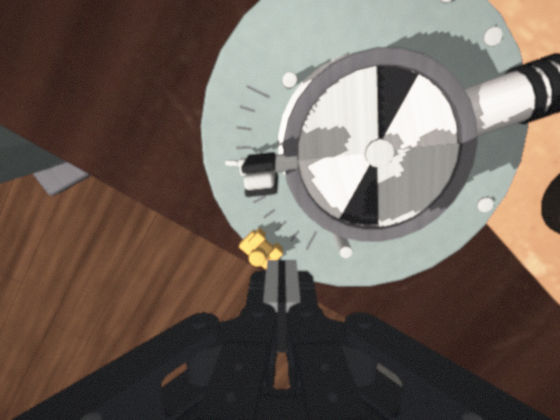

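The view shows the lever post at about (260,175), ahead of the closed fingertips at (282,265). The marker at (260,248) is beside and below the fingers and untouched. Pushing shut now.

{"method": "play_rows", "body": {"rows": [{"dx":0.098,"dy":-0.02,"dz":0,"roll":0.3,"fingers":1},{"dx":0.098,"dy":-0.02,"dz":0,"roll":0.3,"fingers":1},{"dx":0.098,"dy":-0.02,"dz":0,"roll":0.3,"fingers":1},{"dx":0.098,"dy":-0.02,"dz":0,"roll":0.3,"fingers":1},{"dx":0.096,"dy":-0.028,"dz":0,"roll":0.3,"fingers":1},{"dx":0.096,"dy":-0.028,"dz":0,"roll":0.3,"fingers":1},{"dx":0.096,"dy":-0.028,"dz":0,"roll":0.3,"fingers":1},{"dx":0.096,"dy":-0.028,"dz":0,"roll":0.3,"fingers":1},{"dx":0.093,"dy":-0.037,"dz":0,"roll":0.3,"fingers":1},{"dx":0.093,"dy":-0.037,"dz":0,"roll":0.3,"fingers":1},{"dx":0.093,"dy":-0.037,"dz":0,"roll":0.3,"fingers":1},{"dx":0.093,"dy":-0.037,"dz":0,"roll":0.3,"fingers":1},{"dx":0.09,"dy":-0.045,"dz":0,"roll":0.3,"fingers":1},{"dx":0.09,"dy":-0.045,"dz":0,"roll":0.3,"fingers":1},{"dx":0.09,"dy":-0.045,"dz":0,"roll":0.3,"fingers":1},{"dx":0,"dy":0,"dz":0,"roll":0,"fingers":1},{"dx":0,"dy":0,"dz":0,"roll":0,"fingers":1}]}}

```text
time: 5.22
tool_pos: [0.497, -0.2613, 0.0668]
tcp_rot: [2.908, 1.183, 0.002]
wrist_force: [0.2, 0.9, -0.0]
width: -0.002
```

Run:
```python
from h import *
to(.5,-.253,.064,.65)
c=vision.read_camera('wrist');save(c,'w4.png')
```

```text
t 5.2167 pos [ 0.497  -0.2613  0.0668] hx 0.773 F [ 0.2  0.9 -0. ]
units [ 0.2  -0.1   0.07] roll 1.76
```

View pics/w4.png

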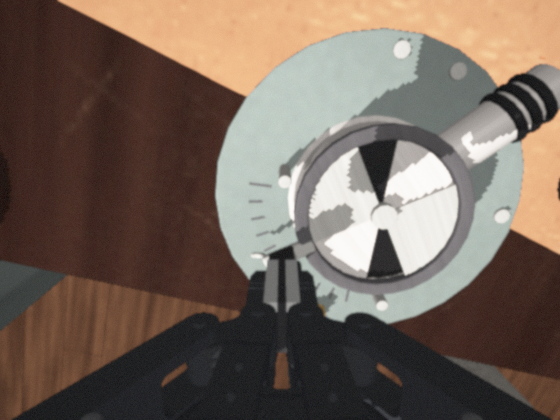

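The post is now hidden behind the fingertips, and the lever arm is visible at about (295,247), left of the hub at (385,216). The shut-side pin is at (284,181), still well ahead. I'll compute the angle with rays.

Run:
```python
from h import *
c=vision.read_camera('wrist');A=ray(c,385,216,.053);print('axis',A)
for n,u,v,z in [('arm',293,247,.053),('pinL',284,181,.051),('pinR',382,304,.051),('ring',385,209,.053),('ptr',258,256,.035)]:
    p=ray(c,u,v,z);d=(p-A)[:2];print(n,p.round(4),np.arctan2(d[1],d[0])%6.283,np.hypot(*d))
s=bot.read_state();print(s['tool_pos'],proj(c,s['tool_pos']))
```

```text
axis [ 0.54924186 -0.2968781   0.053     ]
arm [ 0.4959 -0.2715  0.053 ] 2.697937697733935 0.059091481692289984
pinL [ 0.5217 -0.2383  0.051 ] 2.009964883297324 0.06471461899207515
pinR [ 0.5073 -0.3442  0.051 ] 3.9874217353838173 0.06321127674625948
ring [ 0.5521 -0.2935  0.053 ] 0.8684696342223138 0.004477682808059017
ptr [ 0.4689 -0.2653  0.035 ] 2.767274334449776 0.0863377789792243
[ 0.49660717 -0.26140834  0.06618406] (np.float64(282.3219859849419), np.float64(244.5419608963651))
```

Run:
```python
from h import *
c=vision.read_camera('wrist');R=np.array(c['R']);t=np.array(c['t'])
s=bot.read_state();Rt=Ro.from_rotvec(s['tcp_rot']).as_matrix()
for u,v in [(282,235),(275,250),(282,250),(290,250),(275,258),(282,258),(275,266),(290,266),(275,275),(290,275),(275,290),(290,290),(275,310),(290,320)]:
    d=c['depth'][v,u];P=np.array([(u-c['cx'])/c['fx']*d,(v-c['cy'])/c['fy']*d,d]);W=R.T@(P-t)
    print(u,v,W.round(4),'tool mm',(Rt.T@(W-s['tool_pos'])*1000).round(1),c['pixels'][v,u])
```

```text
282 235 [ 0.4846 -0.2729  0.0119] tool mm [-16.5  -0.1  54. ] [184 195 188]
275 250 [ 0.4723 -0.2775  0.0124] tool mm [-28.5  -5.3  53.5] [140 149 143]
282 250 [ 0.4915 -0.266   0.0589] tool mm [-6.8 -0.1  7. ] [38 38 36]
290 250 [ 0.4962 -0.2679  0.0633] tool mm [-4.7  4.6  2.6] [28 26 28]
275 258 [ 0.4875 -0.2641  0.0666] tool mm [-8.3 -4.2 -0.7] [40 39 39]
282 258 [ 0.4918 -0.2656  0.0708] tool mm [-6.2 -0.1 -4.9] [28 30 30]
275 266 [ 0.5026 -0.2507  0.1149] tool mm [ 11.9  -3.3 -49. ] [111 111 110]
290 266 [ 0.5069 -0.2556  0.1144] tool mm [ 11.6   3.2 -48.5] [112 115 112]
275 275 [ 0.5026 -0.2509  0.1225] tool mm [ 11.7  -3.1 -56.6] [112 112 110]
290 275 [ 0.5073 -0.2549  0.1236] tool mm [ 12.3   3.  -57.7] [115 115 113]
275 290 [ 0.5029 -0.2508  0.1345] tool mm [ 12.   -2.9 -68.6] [111 112 109]
290 290 [ 0.5067 -0.2551  0.134 ] tool mm [ 11.7   2.8 -68.1] [114 114 112]
275 310 [ 0.5035 -0.2507  0.1479] tool mm [ 12.5  -2.7 -82. ] [99 98 99]
290 320 [ 0.507  -0.2541  0.1535] tool mm [ 12.6   2.3 -87.6] [35 37 37]
```

The depth puts the end of the visible finger faces about 46 mm above the stated TCP, and the lever seems unmoved. I'll check with the side camera.

Run:
```python
from h import *
c=vision.read_camera('side');s=bot.read_state();p=proj(c,s['tool_pos']);print(p,s['tool_pos'])
for z in(.09,.11,.14): print(z,proj(c,np.r_[s['tool_pos'][:2],z]))
u,v=int(p[0]),int(p[1]);x0,y0=u-65,v-80
cr=c['pixels'][y0:y0+120,x0:x0+130];print(x0,y0)
cv2.imwrite('pics/s2.png',cv2.resize(cr,None,fx=5,fy=5,interpolation=cv2.INTER_CUBIC)[:,:,::-1])
```

```text
(np.float64(343.2273790375411), np.float64(223.33579593533182)) [ 0.49626353 -0.26131664  0.0656556 ]
0.09 (np.float64(344.3109897693089), np.float64(214.2776182883769))
0.11 (np.float64(345.2250503504946), np.float64(206.63675346328316))
0.14 (np.float64(346.6382804301067), np.float64(194.82320387222106))
278 143
```

View pics/s2.png

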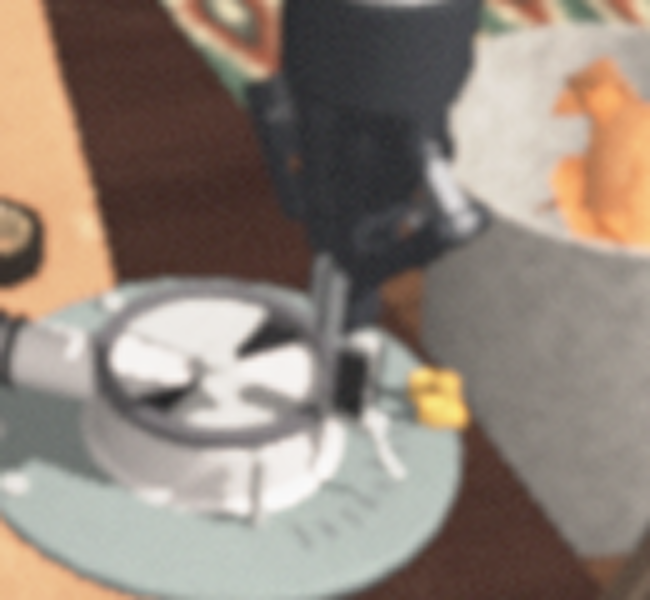

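Run:
```python
from h import *
c=vision.read_camera('side');R=np.array(c['R']);t=np.array(c['t']);s=bot.read_state();print(s['tool_pos'])
Rt=Ro.from_rotvec(s['tcp_rot']).as_matrix()
for cx in (333,322,350):
  for cy in range(255,425,15):
    u=278+cx//5;v=143+cy//5;d=c['depth'][v,u];P=np.array([(u-c['cx'])/c['fx']*d,(v-c['cy'])/c['fy']*d,d]);W=R.T@(P-t)
    print(cx,cy,W.round(3),(Rt.T@(W-s['tool_pos'])*1000).round(0),c['pixels'][v,u])
```

```text
[ 0.49616335 -0.26124987  0.06548938]
333 255 [ 0.501 -0.251  0.149] [ 11.  -4. -83.] [75 75 77]
333 270 [ 0.501 -0.248  0.144] [ 13.  -6. -78.] [98 99 98]
333 285 [ 0.5   -0.248  0.136] [ 12.  -7. -71.] [123 124 123]
333 300 [ 0.499 -0.25   0.127] [ 10.  -6. -62.] [134 132 131]
333 315 [ 0.499 -0.25   0.12 ] [ 10.  -7. -55.] [137 136 134]
333 330 [ 0.498 -0.25   0.112] [  9.  -7. -47.] [140 138 136]
333 345 [ 0.499 -0.316  0.053] [-36.  41.  12.] [140 136 136]
333 360 [ 0.498 -0.305  0.053] [-29.  33.  12.] [112 107 109]
333 375 [ 0.496 -0.269  0.074] [-5.  5. -9.] [100  98  98]
333 390 [ 0.495 -0.268  0.067] [-5.  4. -1.] [87 84 84]
333 405 [ 0.495 -0.268  0.058] [-6.  4.  7.] [101  98  96]
333 420 [ 0.494 -0.299  0.025] [-27.  26.  41.] [214 204 198]
322 255 [ 0.505 -0.257  0.144] [ 10.   4. -78.] [99 97 99]
322 270 [ 0.505 -0.255  0.138] [ 10.   2. -72.] [111 110 111]
322 285 [ 0.504 -0.253  0.132] [ 11.  -0. -66.] [104 104 104]
322 300 [ 0.503 -0.252  0.125] [ 11.  -1. -59.] [107 107 105]
322 315 [ 0.503 -0.254  0.116] [  9.  -0. -50.] [104 102 100]
322 330 [ 0.502 -0.249  0.112
[... 418 characters left out ...]
-0.244  0.155] [ 10. -14. -90.] [49 51 52]
350 270 [ 0.493 -0.247  0.146] [  8. -13. -80.] [53 54 57]
350 285 [ 0.492 -0.246  0.139] [  8. -14. -74.] [64 64 65]
350 300 [ 0.491 -0.248  0.13 ] [  6. -13. -65.] [56 56 57]
350 315 [ 0.491 -0.246  0.124] [  7. -15. -59.] [62 64 66]
350 330 [ 0.49  -0.251  0.113] [  3. -12. -48.] [113 111 110]
350 345 [ 0.489 -0.271  0.09 ] [-11.   2. -24.] [135 130 128]
350 360 [ 0.489 -0.266  0.085] [ -9.  -2. -20.] [49 48 50]
350 375 [ 0.488 -0.266  0.077] [-10.  -2. -12.] [46 46 45]
350 390 [ 0.487 -0.267  0.069] [-11.  -2.  -3.] [44 41 40]
350 405 [ 0.486 -0.266  0.062] [-10.  -3.   4.] [49 47 45]
350 420 [ 0.486 -0.269  0.052] [-13.  -2.  14.] [135 133 129]
```

The side and wrist depth agree: the real fingertips end at z ≈ 0.111 while the reported TCP z is 0.0655. They stand about 45 mm behind the stated TCP, so they passed over the post without touching it. From here I take the true tip as the reported z + 0.045. I'll back off along the same path, then lower to reported z 0.028, which puts the tip at about 0.073.

{"method": "play_rows", "body": {"rows": [{"dx":-0.09,"dy":0.045,"dz":0,"roll":-0.3,"fingers":1},{"dx":-0.09,"dy":0.045,"dz":0,"roll":-0.3,"fingers":1},{"dx":-0.09,"dy":0.045,"dz":0,"roll":-0.3,"fingers":1},{"dx":-0.093,"dy":0.037,"dz":0,"roll":-0.3,"fingers":1},{"dx":-0.093,"dy":0.037,"dz":0,"roll":-0.3,"fingers":1},{"dx":-0.093,"dy":0.037,"dz":0,"roll":-0.3,"fingers":1},{"dx":-0.093,"dy":0.037,"dz":0,"roll":-0.3,"fingers":1},{"dx":-0.096,"dy":0.028,"dz":0,"roll":-0.3,"fingers":1},{"dx":-0.096,"dy":0.028,"dz":0,"roll":-0.3,"fingers":1},{"dx":-0.096,"dy":0.028,"dz":0,"roll":-0.3,"fingers":1},{"dx":-0.096,"dy":0.028,"dz":0,"roll":-0.3,"fingers":1},{"dx":-0.098,"dy":0.02,"dz":0,"roll":-0.3,"fingers":1},{"dx":-0.098,"dy":0.02,"dz":0,"roll":-0.3,"fingers":1},{"dx":-0.098,"dy":0.02,"dz":0,"roll":-0.3,"fingers":1},{"dx":-0.098,"dy":0.02,"dz":0,"roll":-0.3,"fingers":1},{"dx":0,"dy":0,"dz":0,"roll":0,"fingers":1}]}}

```text
time: 6.8
tool_pos: [0.4764, -0.3186, 0.0651]
tcp_rot: [2.69, 1.623, -0.0]
wrist_force: [0.5, 0.5, -0.5]
width: -0.005
```

{"method": "play_rows", "body": {"rows": [{"dx":0,"dy":0,"dz":0.19,"roll":0,"fingers":1},{"dx":0,"dy":0,"dz":0.19,"roll":0,"fingers":1},{"dx":0,"dy":0,"dz":0.19,"roll":0,"fingers":1},{"dx":0,"dy":0,"dz":0.19,"roll":0,"fingers":1},{"dx":0,"dy":0,"dz":0.18,"roll":0,"fingers":1},{"dx":0,"dy":0,"dz":0,"roll":0,"fingers":1},{"dx":0,"dy":0,"dz":0,"roll":0,"fingers":1}]}}

```text
time: 7.38
tool_pos: [0.476, -0.3172, 0.0265]
tcp_rot: [-2.688, -1.623, 0.001]
wrist_force: [-0.1, -0.2, -0.1]
width: -0.0
```

{"method": "play_rows", "body": {"rows": [{"dx":0.098,"dy":-0.02,"dz":0,"roll":0.3,"fingers":1},{"dx":0.098,"dy":-0.02,"dz":0,"roll":0.3,"fingers":1},{"dx":0.098,"dy":-0.02,"dz":0,"roll":0.3,"fingers":1},{"dx":0.098,"dy":-0.02,"dz":0,"roll":0.3,"fingers":1},{"dx":0.096,"dy":-0.028,"dz":0,"roll":0.3,"fingers":1},{"dx":0.096,"dy":-0.028,"dz":0,"roll":0.3,"fingers":1},{"dx":0.096,"dy":-0.028,"dz":0,"roll":0.3,"fingers":1},{"dx":0.096,"dy":-0.028,"dz":0,"roll":0.3,"fingers":1}]}}

```text
time: 8.05
tool_pos: [0.4864, -0.2879, 0.0282]
tcp_rot: [2.815, 1.392, -0.001]
wrist_force: [-3.5, -2.1, 0.7]
width: 0.004
```

Contact now: the wrist feels about 4 N. Continuing to the stop.

{"method": "play_rows", "body": {"rows": [{"dx":0.093,"dy":-0.037,"dz":0,"roll":0.3,"fingers":1},{"dx":0.093,"dy":-0.037,"dz":0,"roll":0.3,"fingers":1},{"dx":0.093,"dy":-0.037,"dz":0,"roll":0.3,"fingers":1},{"dx":0.093,"dy":-0.037,"dz":0,"roll":0.3,"fingers":1},{"dx":0.09,"dy":-0.045,"dz":0,"roll":0.3,"fingers":1},{"dx":0.09,"dy":-0.045,"dz":0,"roll":0.3,"fingers":1},{"dx":0.09,"dy":-0.045,"dz":0,"roll":0.3,"fingers":1}]}}

```text
time: 8.63
tool_pos: [0.4957, -0.2619, 0.0286]
tcp_rot: [2.908, 1.18, 0.001]
wrist_force: [-0.6, -3.3, -0.1]
width: 0.0
```

Run:
```python
from h import *
to(.4975,-.2555,.028,.65)
c=vision.read_camera('wrist');save(c,'w5.png')
```

```text
t 8.6333 pos [ 0.4957 -0.2619  0.0286] hx 0.771 F [-0.6 -3.3 -0.1]
units [ 0.14 -0.08  0.01] roll 1.74
```

View pics/w5.png

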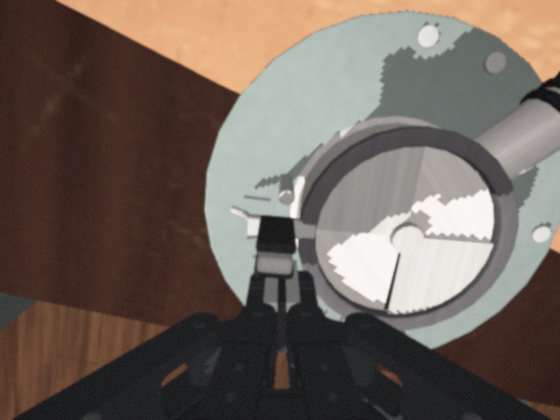

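The fingertips are pressing the post's right face. The post is at about (275,240), nearly at the shut pin (287,190), and the vanes are almost closed. A little more.

{"method": "play_rows", "body": {"rows": [{"dx":0.06,"dy":-0.03,"dz":0,"roll":0.2,"fingers":1},{"dx":0.06,"dy":-0.03,"dz":0,"roll":0.2,"fingers":1},{"dx":0.06,"dy":-0.03,"dz":0,"roll":0.2,"fingers":1}]}}

```text
time: 8.93
tool_pos: [0.4967, -0.258, 0.0286]
tcp_rot: [2.926, 1.122, -0.007]
wrist_force: [-10.7, -24.2, 0.3]
width: -0.001
```

{"method": "play_rows", "body": {"rows": [{"dx":0.06,"dy":-0.02,"dz":0,"roll":0.2,"fingers":1},{"dx":0.05,"dy":0,"dz":0,"roll":0,"fingers":1}]}}

```text
time: 9.1
tool_pos: [0.4968, -0.2578, 0.0286]
tcp_rot: [2.931, 1.102, -0.016]
wrist_force: [-20.0, -31.5, 5.1]
width: -0.002
```

Force rose to about 37 N against the stop. I'll hold briefly, back off, lift, and check.

{"method": "play_rows", "body": {"rows": [{"dx":-0.05,"dy":0,"dz":0,"roll":0,"fingers":1},{"dx":0,"dy":0,"dz":0,"roll":0,"fingers":1},{"dx":0,"dy":0,"dz":0,"roll":0,"fingers":1},{"dx":0,"dy":0,"dz":0,"roll":0,"fingers":1},{"dx":-0.2,"dy":0,"dz":0,"roll":0,"fingers":1},{"dx":-0.25,"dy":0,"dz":0,"roll":0,"fingers":1},{"dx":-0.25,"dy":0,"dz":0,"roll":0,"fingers":1},{"dx":0,"dy":0,"dz":-0.3,"roll":0,"fingers":1},{"dx":0,"dy":0,"dz":-0.4,"roll":0,"fingers":1},{"dx":0,"dy":0,"dz":-0.4,"roll":0,"fingers":1},{"dx":0,"dy":0,"dz":-0.4,"roll":0,"fingers":1},{"dx":0,"dy":0,"dz":0,"roll":0,"fingers":1},{"dx":0,"dy":0,"dz":0,"roll":0,"fingers":1}]}}

```text
time: 10.18
tool_pos: [0.4791, -0.2694, 0.0892]
tcp_rot: [2.94, 1.101, 0.004]
wrist_force: [0.1, 0.2, -0.2]
width: 0.004
```

Run:
```python
from h import *
import pickle
to(.53,-.21,.09,.9)
c=vision.read_camera('wrist');save(c,'w6.png');pickle.dump(c,open('w6.pkl','wb'))
```

```text
t 10.1833 pos [ 0.4791 -0.2694  0.0892] hx 0.716 F [ 0.1  0.2 -0.2]
units [ 1.93 -0.28 -0.02] roll -2.63
```

View pics/w6.png

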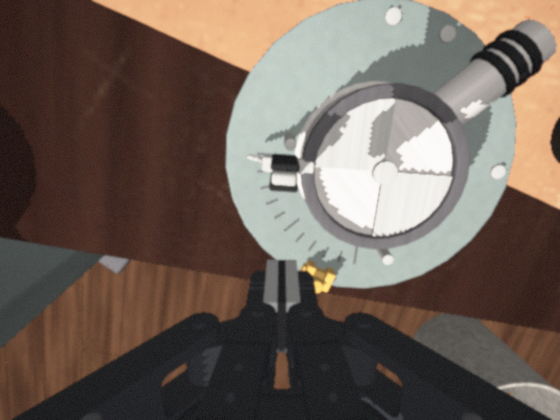

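The view shows the vanes fully closed, the arm against the pin at (290,143), the pointer tip at (248,157) and the marker at (320,276). Stage 1 is done. I'll cross over the post to its other side and lower.

{"method": "play_rows", "body": {"rows": [{"dx":0.3,"dy":0.02,"dz":0,"roll":0,"fingers":1},{"dx":0.3,"dy":0.02,"dz":0,"roll":0,"fingers":1},{"dx":0.3,"dy":0.02,"dz":0,"roll":0,"fingers":1},{"dx":0.3,"dy":0.02,"dz":0,"roll":0,"fingers":1},{"dx":0.3,"dy":0.02,"dz":0,"roll":0,"fingers":1},{"dx":0.32,"dy":0,"dz":0,"roll":0,"fingers":1},{"dx":0,"dy":0,"dz":0,"roll":0,"fingers":1},{"dx":0,"dy":0,"dz":0.4,"roll":0,"fingers":1},{"dx":0,"dy":0,"dz":0.4,"roll":0,"fingers":1},{"dx":0,"dy":0,"dz":0.4,"roll":0,"fingers":1},{"dx":0,"dy":0,"dz":0.3,"roll":0,"fingers":1},{"dx":0,"dy":0,"dz":0,"roll":0,"fingers":1},{"dx":0,"dy":0,"dz":0,"roll":0,"fingers":1}]}}

```text
time: 11.32
tool_pos: [0.5345, -0.2241, 0.0268]
tcp_rot: [-2.941, -1.101, 0.002]
wrist_force: [1.1, -1.1, 0.4]
width: 0.001
```

Run:
```python
from h import *
import pickle
to(.5265,-.2327,.028,.65)
def hd(p,a): d=p[:2]-a[:2]; return round(np.arctan2(d[1],d[0])%(2*np.pi),3),round(np.hypot(*d),4)
c=pickle.load(open('w6.pkl','rb'))
a=ray(c,386,173,.053);a2=ray(c,384.5,164,.053)
t=ray(c,248,157,.029)
hsv=cv2.cvtColor(c['pixels'],cv2.COLOR_RGB2HSV);m=cv2.inRange(hsv,(18,120,110),(32,255,255));m[:255]=0;m[300:]=0;m[:,:300]=0;m[:,345:]=0
M=cv2.moments(m,True);b=(M['m10']/M['m00'],M['m01']/M['m00']);mk=ray(c,*b,.022)
print(a,a2,b,M['m00'])
A=np.array([.551,-.297])
for x in(a,a2,A): print(hd(t,x),hd(mk,x))
print([hd(ray(c,u,v,.051),a) for u,v in((290,143),(388,259))])
```

```text
t 11.3167 pos [ 0.5345 -0.2241  0.0268] hx 0.716 F [ 1.1 -1.1  0.4]
units [-0.29  0.03 -0.03] roll 0.95
[ 0.54909001 -0.29757998  0.053     ] [ 0.55252314 -0.29255492  0.053     ] (319.3187855787476, 277.02846299810244) 527.0
(np.float64(2.218), np.float64(0.0917)) (np.float64(3.485), np.float64(0.1004))
(np.float64(2.282), np.float64(0.09)) (np.float64(3.519), np.float64(0.1054))
(np.float64(2.238), np.float64(0.0924)) (np.float64(3.484), np.float64(0.1024))
[(np.float64(1.992), np.float64(0.0652)), (np.float64(3.986), np.float64(0.0632))]
```

The target is about 1.25 rad from shut. First I push to about 1.1 rad, then measure.

{"method": "play_rows", "body": {"rows": [{"dx":-0.1,"dy":0,"dz":0,"roll":0,"fingers":1},{"dx":-0.1,"dy":0,"dz":0,"roll":0,"fingers":1},{"dx":-0.1,"dy":0,"dz":0,"roll":0,"fingers":1},{"dx":-0.1,"dy":0,"dz":0,"roll":0,"fingers":1},{"dx":-0.058,"dy":-0.017,"dz":0,"roll":-0.5,"fingers":1},{"dx":-0.058,"dy":-0.017,"dz":0,"roll":-0.5,"fingers":1},{"dx":-0.058,"dy":-0.017,"dz":0,"roll":-0.5,"fingers":1},{"dx":-0.058,"dy":-0.017,"dz":0,"roll":-0.5,"fingers":1},{"dx":-0.058,"dy":-0.017,"dz":0,"roll":-0.5,"fingers":1},{"dx":-0.058,"dy":-0.017,"dz":0,"roll":-0.5,"fingers":1},{"dx":-0.058,"dy":-0.017,"dz":0,"roll":-0.5,"fingers":1},{"dx":-0.058,"dy":-0.017,"dz":0,"roll":-0.5,"fingers":1},{"dx":-0.058,"dy":-0.017,"dz":0,"roll":-0.5,"fingers":1},{"dx":-0.058,"dy":-0.017,"dz":0,"roll":-0.5,"fingers":1}]}}

```text
time: 12.48
tool_pos: [0.5035, -0.2483, 0.0285]
tcp_rot: [2.705, 1.596, 0.002]
wrist_force: [0.5, 2.4, 2.2]
width: -0.002
```

Run:
```python
from h import *
s=bot.read_state();d=np.array(s['tool_pos'])[:2]-[.551,-.297]
print(np.hypot(*d),np.arctan2(d[1],d[0])%6.283+.287-2.225)
h=2.225+1.11;a=h-.287
to(.551+.0688*np.cos(a),-.297+.0688*np.sin(a),.028,h-1.571)
```

```text
0.06799703146350229 0.40517725877450905
t 12.4833 pos [ 0.5035 -0.2483  0.0285] hx 1.066 F [0.5 2.4 2.2]
units [-1.18  0.05  0.01] roll -10.0
```

{"method": "play_rows", "body": {"rows": [{"dx":-0.058,"dy":-0.017,"dz":0,"roll":-0.5,"fingers":1},{"dx":-0.058,"dy":-0.017,"dz":0,"roll":-0.5,"fingers":1},{"dx":-0.058,"dy":-0.017,"dz":0,"roll":-0.5,"fingers":1},{"dx":-0.058,"dy":-0.017,"dz":0,"roll":-0.5,"fingers":1},{"dx":-0.058,"dy":-0.017,"dz":0,"roll":-0.5,"fingers":1},{"dx":-0.058,"dy":-0.017,"dz":0,"roll":-0.5,"fingers":1},{"dx":-0.058,"dy":-0.017,"dz":0,"roll":-0.5,"fingers":1},{"dx":-0.058,"dy":-0.017,"dz":0,"roll":-0.5,"fingers":1},{"dx":-0.058,"dy":-0.017,"dz":0,"roll":-0.5,"fingers":1},{"dx":-0.058,"dy":-0.017,"dz":0,"roll":-0.5,"fingers":1},{"dx":-0.058,"dy":-0.017,"dz":0,"roll":-0.5,"fingers":1},{"dx":-0.058,"dy":-0.017,"dz":0,"roll":-0.5,"fingers":1},{"dx":-0.058,"dy":-0.017,"dz":0,"roll":-0.5,"fingers":1},{"dx":-0.058,"dy":-0.017,"dz":0,"roll":-0.5,"fingers":1},{"dx":-0.058,"dy":-0.017,"dz":0,"roll":-0.5,"fingers":1},{"dx":-0.058,"dy":-0.017,"dz":0,"roll":-0.5,"fingers":1},{"dx":-0.058,"dy":-0.017,"dz":0,"roll":-0.5,"fingers":1},{"dx":-0.058,"dy":-0.017,"dz":0,"roll":-0.5,"fingers":1},{"dx":-0.058,"dy":-0.017,"dz":0,"roll":-0.5,"fingers":1}]}}

```text
time: 14.07
tool_pos: [0.4826, -0.2883, 0.0283]
tcp_rot: [2.038, 2.39, 0.001]
wrist_force: [0.4, 3.1, 1.4]
width: -0.002
```

Run:
```python
from h import *
s=bot.read_state();d=np.array(s['tool_pos'])[:2]-[.551,-.297]
print(np.hypot(*d),np.arctan2(d[1],d[0])%6.283+.287-2.225)
to(*s['tool_pos'],1.8)
```

```text
0.06893794627782472 1.077220003331881
t 14.0667 pos [ 0.4826 -0.2883  0.0283] hx 1.73 F [0.4 3.1 1.4]
units [0. 0. 0.] roll -1.01
```

{"method": "play_rows", "body": {"rows": [{"dx":0.15,"dy":0,"dz":0,"roll":0,"fingers":1},{"dx":0.2,"dy":0,"dz":0,"roll":0,"fingers":1},{"dx":0.2,"dy":0,"dz":0,"roll":0,"fingers":1},{"dx":0,"dy":0,"dz":-0.4,"roll":0,"fingers":1},{"dx":0,"dy":0,"dz":-0.4,"roll":0,"fingers":1},{"dx":0,"dy":0,"dz":-0.4,"roll":0,"fingers":1},{"dx":0,"dy":0,"dz":-0.4,"roll":0,"fingers":1},{"dx":0,"dy":0,"dz":-0.4,"roll":0,"fingers":1},{"dx":-0.43,"dy":0,"dz":0,"roll":0,"fingers":1},{"dx":-0.43,"dy":0,"dz":0,"roll":0,"fingers":1},{"dx":-0.43,"dy":0,"dz":0,"roll":0,"fingers":1},{"dx":-0.43,"dy":0,"dz":0,"roll":0,"fingers":1},{"dx":-0.43,"dy":0,"dz":0,"roll":0,"fingers":1},{"dx":-0.43,"dy":0,"dz":0,"roll":0,"fingers":1},{"dx":0,"dy":0,"dz":0,"roll":0,"fingers":1},{"dx":0,"dy":0,"dz":0,"roll":0,"fingers":1},{"dx":0,"dy":0,"dz":0,"roll":0,"fingers":1}]}}

```text
time: 15.48
tool_pos: [0.4944, -0.3685, 0.1062]
tcp_rot: [-2.039, -2.386, -0.0]
wrist_force: [-0.0, 0.3, -0.5]
width: 0.0
```

Run:
```python
from h import *
import pickle
s=bot.read_state();print(s['tool_pos'])
c=vision.read_camera('wrist');pickle.dump(c,open('w7.pkl','wb'))
p=proj(c,np.array([.465,-.322,.028]));print(p,proj(c,np.array([.551,-.297,.053])))
u,v=map(int,p);x0,y0=max(0,u-50),max(0,v-50);print(x0,y0)
im=c['pixels'];cr=cv2.resize(im[y0:y0+100,x0:x0+130],None,fx=4,fy=4,interpolation=cv2.INTER_CUBIC)
cr=np.vstack([cr,np.zeros((8,cr.shape[1],3),np.uint8)])
cv2.imwrite('pics/w7.png',cr[:,:,::-1])
```

```text
[ 0.49441051 -0.3685072   0.10617995]
(np.float64(252.32265588324995), np.float64(140.5631082300977)) (np.float64(381.26462070922645), np.float64(128.06103952498853))
202 90
```

View pics/w7.png

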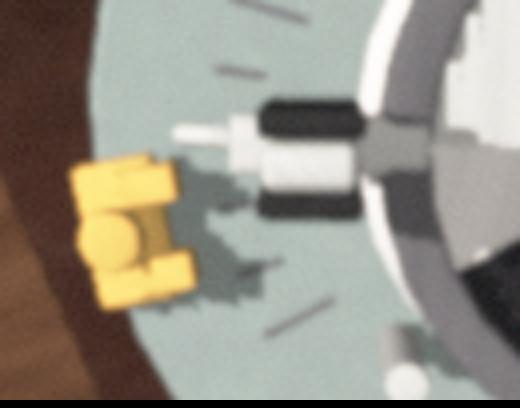

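Crop scale is 4x with offset (202,90). It shows the pointer tip at (175,132), the upper horn edge at about (172,202) and the lower horn edge at about (180,254). The notch middle is therefore at about (175,228), and the pointer is still short of it.

Run:
```python
from h import *
import pickle
c=pickle.load(open('w7.pkl','rb'))
f=lambda x,y,z: ray(c,202+x/4,90+y/4,z)
for A in ([.5505,-.297],[.553,-.295],[.549,-.299]):
  def hd(p): d=p[:2]-A; return np.round([np.arctan2(d[1],d[0])%6.283,np.hypot(*d)],4)
  print('tip',hd(f(175,132,.029)),'tail',hd(f(235,140,.045)),'notch',hd(f(175,228,.0255)),'horns',hd(f(172,202,.026)),hd(f(180,254,.026)),'outer',hd(f(128,158,.026)),hd(f(150,305,.026)))
```

```text
tip [3.2816 0.0928] tail [3.2822 0.0808] notch [3.4723 0.0952] horns [3.4202 0.0948] [3.5243 0.0953] outer [3.3315 0.1021] [3.6038 0.1038]
tip [3.2987 0.0956] tail [3.3017 0.0836] notch [3.4833 0.0982] horns [3.4328 0.0977] [3.5336 0.0984] outer [3.3457 0.1049] [3.6101 0.1069]
tip [3.2621 0.091 ] tail [3.2598 0.079 ] notch [3.4573 0.0931] horns [3.4039 0.0928] [3.5104 0.0932] outer [3.3148 0.1003] [3.5928 0.1016]
```

The measured horn gap is 9.9 mm and the outer width 28 mm, both matching the sizes given. The pointer is 0.19 rad short of the notch. I return to the standoff and lower.

{"method": "play_rows", "body": {"rows": [{"dx":0.43,"dy":0,"dz":0,"roll":0,"fingers":1},{"dx":0.43,"dy":0,"dz":0,"roll":0,"fingers":1},{"dx":0.43,"dy":0,"dz":0,"roll":0,"fingers":1},{"dx":0.43,"dy":0,"dz":0,"roll":0,"fingers":1},{"dx":0.43,"dy":0,"dz":0,"roll":0,"fingers":1},{"dx":0.43,"dy":0,"dz":0,"roll":0,"fingers":1},{"dx":0,"dy":0,"dz":0,"roll":0,"fingers":1},{"dx":0,"dy":0,"dz":0.4,"roll":0,"fingers":1},{"dx":0,"dy":0,"dz":0.4,"roll":0,"fingers":1},{"dx":0,"dy":0,"dz":0.4,"roll":0,"fingers":1},{"dx":0,"dy":0,"dz":0.4,"roll":0,"fingers":1},{"dx":0,"dy":0,"dz":0.37,"roll":0,"fingers":1},{"dx":0,"dy":0,"dz":0,"roll":0,"fingers":1},{"dx":0,"dy":0,"dz":0,"roll":0,"fingers":1}]}}

```text
time: 16.7
tool_pos: [0.4784, -0.266, 0.0281]
tcp_rot: [-2.038, -2.388, 0.001]
wrist_force: [0.3, -0.4, 0.4]
width: -0.001
```

Run:
```python
from h import *
A=np.array([.5505,-.297])
d=np.array([.4826,-.2883])-A
r=lambda a:np.array([[np.cos(a),-np.sin(a)],[np.sin(a),np.cos(a)]])
for a in(0,.1,.185): p=A+r(a)@d;print(a,p);to(*p,.028,1.73+a)
```

```text
0 [ 0.4826 -0.2883]
t 16.7 pos [ 0.4784 -0.266   0.0281] hx 1.729 F [ 0.3 -0.4  0.4]
units [-0.57  0.02  0.  ] roll -0.02
0.1 [ 0.48207067 -0.29512215]
t 16.7 pos [ 0.4784 -0.266   0.0281] hx 1.729 F [ 0.3 -0.4  0.4]
units [-0.73 -0.02  0.  ] roll -1.45
0.185 [ 0.48215829 -0.30093842]
t 16.7 pos [ 0.4784 -0.266   0.0281] hx 1.729 F [ 0.3 -0.4  0.4]
units [-0.88 -0.04  0.  ] roll -2.67
```

{"method": "play_rows", "body": {"rows": [{"dx":-0.095,"dy":0,"dz":0,"roll":0,"fingers":1},{"dx":-0.095,"dy":0,"dz":0,"roll":0,"fingers":1},{"dx":-0.095,"dy":0.01,"dz":0,"roll":0,"fingers":1},{"dx":-0.095,"dy":0.01,"dz":0,"roll":0,"fingers":1},{"dx":-0.095,"dy":0,"dz":0,"roll":0,"fingers":1},{"dx":-0.095,"dy":0,"dz":0,"roll":0,"fingers":1},{"dx":-0.061,"dy":-0.018,"dz":0,"roll":-0.53,"fingers":1},{"dx":-0.061,"dy":-0.018,"dz":0,"roll":-0.53,"fingers":1},{"dx":-0.061,"dy":-0.018,"dz":0,"roll":-0.53,"fingers":1},{"dx":-0.061,"dy":-0.018,"dz":0,"roll":-0.53,"fingers":1},{"dx":-0.061,"dy":-0.018,"dz":0,"roll":-0.53,"fingers":1},{"dx":0,"dy":0,"dz":0,"roll":0,"fingers":1},{"dx":0,"dy":0,"dz":0,"roll":0,"fingers":1}]}}

```text
time: 17.78
tool_pos: [0.4827, -0.3017, 0.0287]
tcp_rot: [-1.812, -2.566, -0.0]
wrist_force: [-0.5, 0.5, 0.3]
width: -0.001
```

{"method": "play_rows", "body": {"rows": [{"dx":0.15,"dy":0,"dz":0,"roll":0,"fingers":1},{"dx":0.2,"dy":0,"dz":0,"roll":0,"fingers":1},{"dx":0.2,"dy":0,"dz":0,"roll":0,"fingers":1},{"dx":0,"dy":0,"dz":-0.4,"roll":0,"fingers":1},{"dx":0,"dy":0,"dz":-0.4,"roll":0,"fingers":1},{"dx":0,"dy":0,"dz":-0.4,"roll":0,"fingers":1},{"dx":0,"dy":0,"dz":-0.4,"roll":0,"fingers":1},{"dx":0,"dy":0,"dz":-0.4,"roll":0,"fingers":1},{"dx":-0.43,"dy":0,"dz":0,"roll":0,"fingers":1},{"dx":-0.43,"dy":0,"dz":0,"roll":0,"fingers":1},{"dx":-0.43,"dy":0,"dz":0,"roll":0,"fingers":1},{"dx":-0.43,"dy":0,"dz":0,"roll":0,"fingers":1},{"dx":-0.43,"dy":0,"dz":0,"roll":0,"fingers":1},{"dx":-0.43,"dy":0,"dz":0,"roll":0,"fingers":1},{"dx":0,"dy":0,"dz":0,"roll":0,"fingers":1},{"dx":0,"dy":0,"dz":0,"roll":0,"fingers":1},{"dx":0,"dy":0,"dz":0,"roll":0,"fingers":1}]}}

```text
time: 19.2
tool_pos: [0.5094, -0.3769, 0.1084]
tcp_rot: [-1.809, -2.566, -0.001]
wrist_force: [-0.6, 0.0, -0.0]
width: 0.001
```

Run:
```python
from h import *
import pickle
s=bot.read_state();print(s['tool_pos'],s['wrist_force'])
c=vision.read_camera('wrist');pickle.dump(c,open('w8.pkl','wb'))
p=proj(c,np.array([.465,-.322,.028]));u,v=map(int,p);x0,y0=max(0,u-50),max(0,v-50);print(x0,y0)
cr=cv2.resize(c['pixels'][y0:y0+100,x0:x0+110],None,fx=5,fy=5,interpolation=cv2.INTER_CUBIC)
cv2.imwrite('pics/w8.png',cr[:,:,::-1])
```

```text
[ 0.50940522 -0.37691459  0.10835741] [-0.64179627  0.00181887 -0.02941168]
199 68
```

View pics/w8.png

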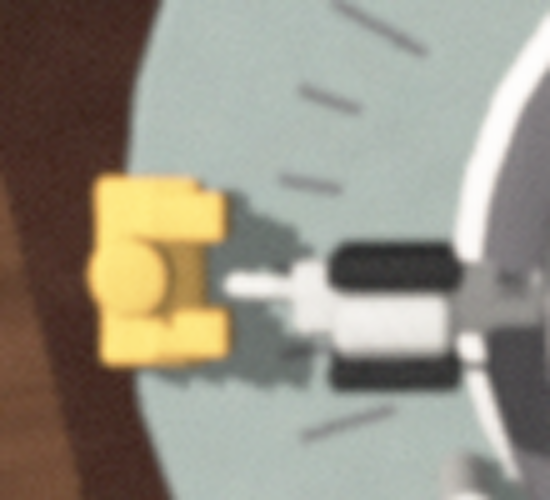

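The pointer (tip at crop (230,284)) points into the notch. The horn edges are at y≈242 and 309, so the middle is at ≈275. I'll put numbers on it.

Run:
```python
from h import *
import pickle
c=pickle.load(open('w8.pkl','rb'))
f=lambda x,y,z: ray(c,199+x/5,68+y/5,z)
for A in ([.5505,-.297],[.553,-.295],[.549,-.299]):
  def hd(p): d=p[:2]-A; return np.round([np.arctan2(d[1],d[0])%6.283,np.hypot(*d)],4)
  t=hd(f(230,284,.029));n=(hd(f(228,242,.026))+hd(f(230,309,.026)))/2
  print(t,n,'offset mm',(t[0]-n[0])*92)
  print('notch world',A[0]+.095*np.cos(n[0]),A[1]+.095*np.sin(n[0]))
```

```text
[3.4799 0.0923] [3.46925 0.0929 ] offset mm 0.9798000000000453
notch world 0.46055410759257953 -0.32757345971643936
[3.491  0.0954] [3.4806 0.0959] offset mm 0.9568000000000172
notch world 0.4634069023751542 -0.3265923544229429
[3.4645 0.0903] [3.45375 0.09085] offset mm 0.988999999999983
notch world 0.4585910424760443 -0.32817568164467736
```

The offset is about 1 mm (limit 4 mm), the marker has not moved (3.469 against 3.472 rad) and the hand is clear, so I'm handing in.

```bash
python3 -c "
from workcell import bot
print(bot.finish_job())"
```

```text
the job is handed in; nothing more can be done
None
```

The damper was pushed fully shut and then opened until the pointer stood in the marker's notch. I handed the job in after about 19 of the 67 s; no verdict is reported.

- **Shut:** I pushed with closed fingertips until the wrist force reached about 37 N against the stop and held it there. The picture afterwards showed the vanes closed and the arm at the pin.
- **Pointer:** it was pushed back in two steps. In the last wrist view the tip is about 1 mm past the middle of the notch, against a 4 mm limit.
- **Marker:** it read 3.472 rad before the last push and 3.469 rad after it, so it has not moved within what I can measure.
- **Hand and bystanders:** the hand finished raised and clear, with almost no wrist force. I did not measure the bystanders again at the end, but the hand never went near them.

**Failed or disagreeing checks:**
- The real fingertips end about 45 mm short of the reported TCP, which both the side and wrist cameras' depth showed. My first closing push therefore passed over the lever without touching it, and I repeated it lower.
- My first move call was refused for missing fields.
- The top and wrist cameras differed by 2 to 5 mm on the axis, so I set the final position from pointer and notch seen in the same picture.
- I viewed 12 pictures against the budget of 10.

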